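Lock out the bench air supply

TASK

Lock out the bench air for maintenance: swing the yellow-gripped valve lever round to its off stop, where its slot lies over the red lock body, then take the loose steel shackle out of its yellow rest, pass it down through the lever's slot into the two bores of the lock body and press it home until the hidden pawls click and it stays down by itself. The lock body floats in its guide, so feel lightly for the bores along the slot and force nothing; leave everything else where it is and let go at the end.

Things in the scene. Friction and masses are not known exactly. Their poses are not given: they have to be found in the camera images.
- isolator: air isolator fixed on the worktop: grey plate 110 x 210 x 10 mm with a brass ball valve, its lever, and a red lock body standing in a steel guide. Origin: middle of the plate's underside, on the worktop; z up, y along the plate from the valve to the lock, -x its front. More than 45 N from the shackle on any part of it does damage
- bores (a point): on the isolator: middle between the two bore mouths if the lock body stood against its stop nearest the valve; on its top, 54 mm above the worktop. The lock body (66 x 34 mm) floats in its guide along the isolator's y: it really stands 4 to 20 mm from here toward +y, not measured; 5 N shifts it. Bores: 12 mm wide, 1.2 mm chamfers, 36 mm apart along x
- latch (a point): on the isolator: where the shackle's origin is when latched with the lock at that stop, 24 mm under bores. Legs meet two sprung ejector pins and two hidden pawls 16 mm down the bores; the push rises to about 12 to 16 N, eases to about 8 N, and the pawls snap into the legs' grooves some 3 mm further, at 24 mm; the bores bottom at 26.5 mm. Uncaught, the ejectors lift a released shackle 8 mm
- pivot (a point): on the isolator: vertical axis of the valve lever, at mid-thickness of the lever plate, 60 mm above the worktop; the nut on top reaches 72 mm. With the lever off its slot lies over the rear bore (+x); the front bore stays clear of the lever
- lever (a joint): angle of the valve lever in rad. 0: off, at its stop, the lever pointing along the isolator's +y; it grows counter-clockwise seen from above, to about 1.57 on, the lever pointing to the isolator's front (-x). Stays where it is left; friction 0.25 N m
- lever_grip (a point): middle of the lever's yellow grip (18 mm wide, 46 long, 11 high), 127 mm from the pivot, 61 mm above the worktop. The lever is a plate 26 mm wide, 4 mm thick (58 to 62 mm above the worktop) with a slot 15 mm wide from 63 to 97 mm from the pivot, long side along the lever
- shackle: loose U of 10 mm round steel bar, 160 g, standing legs down in the rest; 46 mm wide, 80 high. Origin midway between its two leg ends (lowest point), z up to the crown, x from leg to leg: legs at x = -18 and +18 mm. Same both ways round. Leg ends flat with 1 mm bevels; locking grooves 3 to 10 mm above them
- crown (a point): middle of the shackle's crown bar, 75 mm above its origin; the bar is 10 mm thick and straight along the shackle's x for 16 mm: the place to grip it, fingers closing along the shackle's y
- shackle_rest: yellow plastic rest fixed on the worktop, foot 104 x 44 mm, block 82 x 38 x 36 mm with two 12.5 mm sockets 24 mm deep (bottom 12 mm above the worktop) in which the shackle stands; origin: middle of its underside, x along the line of the sockets. (Behind the worktop, between rest and isolator, the ring of a magnifier lamp hangs over the rail from about 0.24 m up: keep the arm clear)
- torch: loose black torch lying on the worktop, 27 x 109 x 27 mm; bystander
- screw_dish: loose steel dish with screws, 60 mm across, 16 mm high; bystander
- loupe: loose black eye loupe, 37 mm across, 33 mm high; bystander
- parts_box: loose black parts box, 95 x 112 x 38 mm; bystander
- label_carton: loose white carton, 70 x 120 x 56 mm; bystander

How it is judged:
By the outcome, as a careful person would: the job done as asked, in the order asked, and still so for the second after the job is handed in, with the robot touching nothing.
It also fails if it takes over 72 s, if anything falls off the work surface, if the arm or the gripper's body presses on something with over 40 N, if the wrist force passes 120 N, or if a joint passes its speed limit or range.

ROBOT

A 6-joint arm with a two-finger parallel gripper is mounted at the origin on a cart in front of the work surface, level with it; the furniture and walls round the work are solid. World frame = base frame: x ahead of the robot, y to its left, z up, the work surface at z = 0. Lengths are in m, angles in rad, forces in N, time in s.
With the tool pointing down it reaches from about 0.375 to 0.9 m from the base axis. Payload 3.1 kg.
Tool frame: the origin (TCP) lies midway between the tips of the shut fingers; the grasp point (between the pads) lies 19 mm behind it; z points along the fingers, y is the line along which they close (so a half turn about z gives the same grasp; the last joint's range is limited). The gripper opens to 85 mm and grips with 20 to 120 N. Pads are 22 mm wide; open, the fingers measure 114 mm over their backs; the gripper's body (76 mm by 85 mm) begins 54 mm behind the grasp point. The pads swing forward as they close: fully open they stand 13 mm farther back than shut.
Start: joints at [-1.355, 0.527, 1.433, -0, 1.181, -0.178], TCP at [0.24, -0.577, 0.231] pointing down, gripper open.
Joint ranges: [-3.08, 3.08], [-0.75, 2.2], [0.22, 2.44], [-1.43, 4.57], [0, 2.65], [-2.85, 2.85]. Speed limits (rad/s): [2.79, 2.79, 3.14, 3.14, 3.14, 3.14].

INTERFACE

Orientations are given as [roll, pitch, yaw] about the fixed x, y, z axes, in that order (R = Rz(yaw) Ry(pitch) Rx(roll)).
In Python, from station import env gives the robot as it stands. Calls block until the motion is done:
- env.goto(position, orientation): joint-space move of the TCP to a pose.
- env.movel(position, rot=None, velocity=0.15, max_force=None): straight line of the TCP; rot=None keeps the orientation; velocity is the mean speed in m/s. With max_force (N) it stops when the force on the tool has changed by that much, and returns True; else False.
- env.set_joints(angles): joint-space move.
- env.gripper_to(opening, effort=None): opening from 0.0 (shut) to 1.0 (fully open); effort is the grip in N (None keeps the last); returns when the fingers have stopped.
- env.hold(seconds).
- env.ik(position, orientation): joint angles nearest the present ones, or None.
- env.sense(): the state.
- env.get_image(name): name is "side" or "top"; returns a dict with "frame" (480x640x3 uint8, red, green, blue), "fx", "fy", "cx", "cy" (pixels), "eye" and "orientation" of the camera in the world. Camera axes: x right, y down, z forward; pixel columns grow to the right and rows downward; lengths in m; the calibration is good to about 2 mm. A picture is of the moment at which its call begins. There is no depth.
A pose or a line that the arm cannot do raises env.MotionError and nothing moves.
- env.finish_job(): hands the job in; it is judged then, once.
The state is a dict: "t": time; "joint_pos": joint angles; "qd": joint speeds; "effort": joint torques, N m; "ee_pos": TCP position; "tool_rot": TCP orientation; "contact_force": force on the tool from outside, world axes, zero at the start; "ft_torque": the same for the moment, N m; "finger_gap": opening from 0.0 (shut) to 1.0 (fully open); "grasp_force": force on a finger pad.
Only numpy, scipy, OpenCV 4.12 (cv2) and the standard library are available. Lean on these libraries where they do the work, as an engineer would, in place of code of your own. Each camera call takes 0.05 s, during which the arm holds its last target. There are 200 camera calls.

## Working session

There is one attempt and no reset: what is moved stays moved. The work goes in short steps, each a Python script; the robot and the scene stay as the last script left them, time stands still between calls to the robot, and variables do not carry over. Pictures are saved under pics/ and viewed, at most 10 in all, crops included, and the job is handed in when it is done.

```bash
mkdir -p pics; ls; python3 - <<'E'
from station import env
import cv2
for n in("side","top"):
    i=env.get_image(n); cv2.imwrite(f"pics/{n}0.png",i["frame"][:,:,::-1])
    print(n,{k:v for k,v in i.items() if k!="frame"})
s=env.sense();print(s)
E
```

```text
pics
side {'fx': 474.4340618953383, 'fy': 474.4340618953383, 'cx': 319.65838133963047, 'cy': 246.83710437564903, 'eye': array([ 0.4517395 , -0.85275655,  0.8972965 ]), 'orientation': array([-2.33154754, -0.00392158,  0.02428819])}
top {'fx': 536.6485243093978, 'fy': 536.6485243093978, 'cx': 319.27353622024145, 'cy': 242.86900096323438, 'eye': array([0.19584809, 0.02195176, 1.75606622]), 'orientation': array([-2.98877474, -0.00561136, -1.56868988])}
{'t': 0.1, 'joint_pos': array([-1.35451875e+00,  5.28395032e-01,  1.43380343e+00,  6.55370859e-06,
        1.18144123e+00, -1.78476580e-01]), 'qd': array([-1.13349396e-03, -1.62484723e-03, -1.59405568e-03,  7.55827517e-04,
        6.47564582e-05, -4.68574687e-04]), 'effort': array([-1.44608293e-06, -4.43304956e+01, -1.78586143e+01, -3.17546601e-04,
        3.90473622e-03, -7.69663671e-06]), 'ee_pos': array([ 0.24025934, -0.57624819,  0.23040878]), 'tool_rot': array([-3.13957920e+00, -3.69374567e-04,  3.94751294e-01]), 'contact_force': array([-0.19270343, -0.17453629, -0.46409579]), 'ft_torque': array([-0.01869393, -0.02012938,  0.00782047]), 'grasp_force': 0.0, 'finger_gap': 0.9980913945742954}
```

View pics/side0.png

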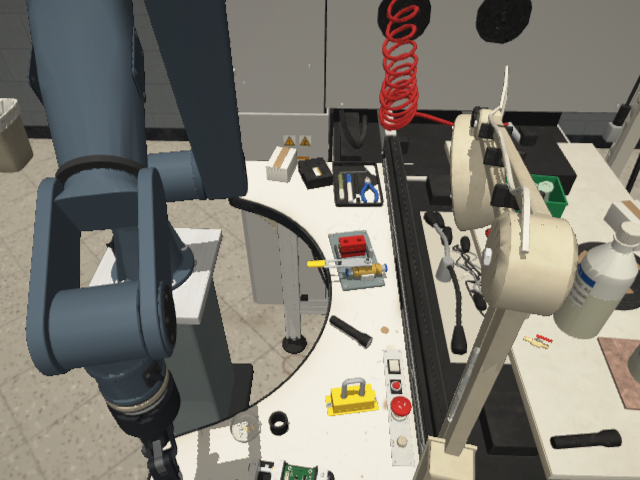

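View pics/top0.png

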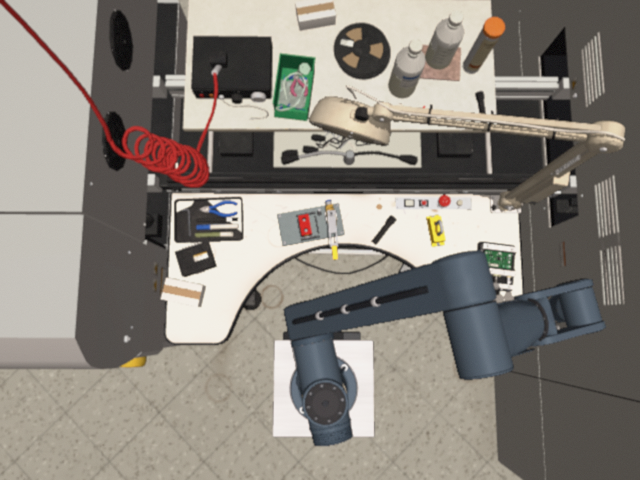

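Side view: isolator around (355,260), grip (316,264), rest around (352,398). Top view: isolator around (310,223), grip (335,252), rest (436,230). I'll enlarge these.

```bash
python3 - <<'E'
import cv2,numpy as np
s=cv2.imread("pics/side0.png");t=cv2.imread("pics/top0.png")
def c(im,x,y,w=100,h=75): return cv2.resize(im[y:y+h,x:x+w],(400,300),interpolation=cv2.INTER_CUBIC)
m=np.vstack([np.hstack([c(s,300,222),c(s,300,358)]),np.hstack([c(t,265,192),c(t,390,192)])])
for X in range(0,800,40): cv2.line(m,(X,0),(X,4 if X%400 else 600),(0,255,0),1);cv2.line(m,(X,300),(X,304),(0,255,0),1)
for Y in range(0,600,40): cv2.line(m,(0,Y),(4,Y),(0,255,0),1)
cv2.imwrite("pics/m1.png",m)
E
```

```text
(no output)
```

View pics/m1.png

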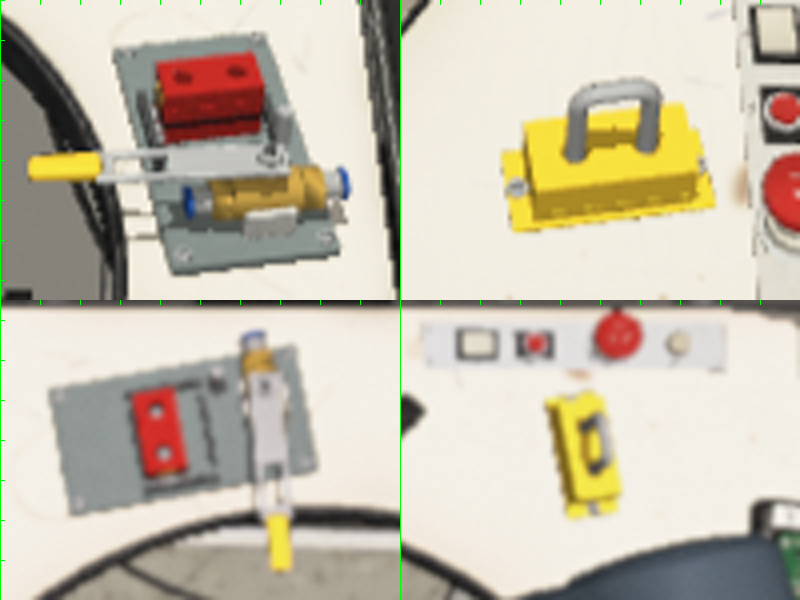

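Side (montage px): plate corners (113,47)(267,34)(340,255)(173,275), bores (183,77)(237,71), grip (64,166), nut (270,157), crown (617,91). Top: plate corners (50,390)(297,346)(317,470)(72,515), bores (157,411)(164,457), grip (280,543), crown (603,443). Triangulating and fitting poses.

```bash
cat > h.py <<'E'
import numpy as np
from scipy.spatial.transform import Rotation as R
from scipy.optimize import least_squares
C={'s':(474.434,319.658,246.837,[0.4517395,-0.85275655,0.8972965],[-2.33154754,-0.00392158,0.02428819]),
 't':(536.6485,319.2735,242.869,[0.19584809,0.02195176,1.75606622],[-2.98877474,-0.00561136,-1.56868988])}
def proj(c,P):
    f,cx,cy,e,o=C[c]; q=(np.atleast_2d(P)-e)@R.from_euler('xyz',o).as_matrix()
    return np.c_[f*q[:,0]/q[:,2]+cx, f*q[:,1]/q[:,2]+cy]
def tri(ps,pt):
    g=least_squares(lambda p:np.r_[proj('s',p)[0]-ps,proj('t',p)[0]-pt],[.5,0,.05]); return g.x,np.sqrt(2*g.cost)
E
python3 - <<'E'
from h import *
S=lambda o,X:np.array(o[:2])+(np.array(X,float)-o[2:]+.5)/4-.5
si=(300,222,0,0);sr=(300,358,400,0);ti=(265,192,0,300);tr=(390,192,400,300)
for n,a,b,p,q in [('bF',si,ti,(183,77),(164,457)),('bR',si,ti,(237,71),(157,411)),('grip',si,ti,(64,166),(280,543)),('nut',si,ti,(270,157),(264,385)),
 ('crown',sr,tr,(617,91),(603,443)),('legL',sr,tr,(575,158),(600,470))]:
    x,e=tri(S(a,p),S(b,q)); print(n,x.round(4),round(e,2))
def fit(pts,zs,a,b,ps,pt,x0):
    P=np.array(pts)/1000
    def m(v):
        c,s=np.cos(v[2]),np.sin(v[2]); return np.c_[v[0]+c*P[:,0]-s*P[:,1],v[1]+s*P[:,0]+c*P[:,1],np.full(len(P),v[3]if len(v)>3 else zs)]
    f=lambda v:np.r_[(proj('s',m(v))-S(a,ps)).ravel(),(proj('t',m(v))-S(b,pt)).ravel()]
    for x in (x0,x0+[zs]):
        g=least_squares(f,x);print(g.x.round(4),f(g.x).round(1))
print('plate');fit([(-55,105),(55,105),(55,-105),(-55,-105)],.01,si,ti,[(113,47),(267,34),(340,252),(172,270)],[(72,515),(50,390),(297,346),(317,470)],[.55,.05,.1])
print('locktop');fit([(-33,17),(33,17),(33,-17),(-33,-17)],.054,si,ti,[(155,62),(260,52),(265,92),(165,103)],[(146,477),(132,392),(172,387),(187,470)],[.55,.05,.1])
print('resttop');fit([(-41,19),(41,19),(41,-19),(-41,-19)],.036,sr,tr,[(523,122),(685,105),(700,165),(535,188)],[(570,505),(557,402),(600,396),(618,497)],[.55,-.3,.1])
E
```

```text
bF [0.4989 0.0572 0.0539] 0.77
bR [0.5351 0.0629 0.0552] 0.26
grip [ 0.4255 -0.036   0.0642] 0.19
nut [ 0.5531 -0.0234  0.0632] 0.51
crown [ 0.5074 -0.3699  0.0861] 1.31
legL [ 0.4904 -0.3784  0.0379] 0.02
plate
[0.5274 0.041  0.1796] [ 0.1  0.   0.  -0.7  0.6 -0.3 -0.5  0.3 -0.4  0.5 -0.4 -0.5  0.1 -0.4
  1.1  0.7]
[0.5275 0.0416 0.1797 0.0086] [ 0.1  0.2  0.  -0.4  0.6 -0.1 -0.5  0.4 -0.5  0.5 -0.5 -0.5 -0.1 -0.3
  0.9  0.7]
locktop
[0.5184 0.0597 0.1601] [ 0.5  0.1 -1.2  0.4  0.2 -0.9  0.1 -1.4  0.1 -0.8  0.4  0.6  0.8  0.2
  0.3 -0.7]
[0.5187 0.0609 0.16   0.0513] [ 0.5  0.5 -1.2  0.8  0.2 -0.5  0.2 -0.9 -0.3 -0.7  0.1  0.7  0.5  0.3
 -0.1 -0.6]
resttop
[ 0.5082 -0.3691  0.1491] [ 0.1 -0.9 -0.3 -1.1 -0.2  1.1 -0.2  0.1  0.9 -0.9 -0.4  0.3  0.3  0.2
  0.4 -0.6]
[ 0.5083 -0.3685  0.149   0.0341] [ 0.2 -0.7 -0.3 -0.9 -0.2  1.3 -0.1  0.3  0.5 -0.8 -0.7  0.4 -0.   0.3
  0.  -0.5]
```

```bash
cat >> h.py <<'E'
PSI=.172; PIV=np.array([.5531,-.0234])
def grip_pose(th,z,r=.127):
    d=PSI+np.pi/2+th; return [*(PIV+r*np.array([np.cos(d),np.sin(d)])),z],[np.pi,0,d]
E
python3 - <<'E'
from h import *; from station import env; import cv2
d0=1.50
for th in (d0,.7,0): print(np.round(env.ik(*grip_pose(th,.05)),2))
env.gripper_to(.55,30)
p,o=grip_pose(d0,.13); env.goto(p,o)
p,o=grip_pose(d0,.047); print(env.movel(p,o,.12,max_force=6)); 
env.gripper_to(.30); s=env.sense();print(s['t'],s['ee_pos'],s['finger_gap'],s['grasp_force'],s['contact_force'].round(1))
for th in np.arange(1.3,.05,-.2):
    h=env.movel(*grip_pose(th,.047),.15,max_force=12); print(round(th,2),h,env.sense()['contact_force'].round(1))
    if h: break
else:
    h=env.movel(*grip_pose(-.1,.047),.05,max_force=6);s=env.sense();print('end',h,s['ee_pos'],s['contact_force'].round(1),s['t'])
    for n in("side","top"): cv2.imwrite(f"pics/{n}1.png",env.get_image(n)["frame"][:,:,::-1])
E
```

```text
[-0.35  0.63  2.06 -0.    0.45 -2.02]
[-0.12  0.65  1.98 -0.    0.51 -0.99]
[-0.02  0.7   1.78 -0.    0.67 -0.19]
False
3.8333 [ 0.42701553 -0.03627292  0.04744529] 0.29988282440611147 0.0 [-0.2 -0.4 -0.4]
1.3 False [0.7 0.2 1.1]
1.1 False [0.4 0.1 1. ]
0.9 False [-0.5  0.1  0.6]
0.7 False [ 0.4 -0.1 -0.4]
0.5 True [0.  1.1 0.1]
```

```bash
python3 - <<'E'
from h import *; from station import env; import cv2
s=env.sense();print(s['ee_pos'],s['tool_rot'],s['contact_force'].round(1),s['ft_torque'].round(2),s['grasp_force'],grip_pose(.7,.047),grip_pose(.5,.047))
ims=[env.get_image(n)["frame"][:,:,::-1] for n in("side","top")]
for n,i in zip(("side","top"),ims): cv2.imwrite(f"pics/{n}1.png",i)
a=cv2.resize(ims[0][190:310,280:440],(640,480))[:, :400];b=cv2.resize(ims[1][170:290,250:350],(400,480))
cv2.imwrite("pics/m2.png",np.hstack([a,b]))
E
```

```text
[0.46416345 0.07044188 0.04625385] [-3.13336025 -0.00709226  2.29871363] [0.  1.1 0.1] [ 0.23 -0.    0.02] 0.5317296454450116 ([np.float64(0.45586663330343785), np.float64(0.058298668293013625), 0.047], [3.141592653589793, 0, 2.4427963267948964]) ([np.float64(0.4740358468063385), np.float64(0.07598742214067743), 0.047], [3.141592653589793, 0, 2.2427963267948963])
```

View pics/m2.png

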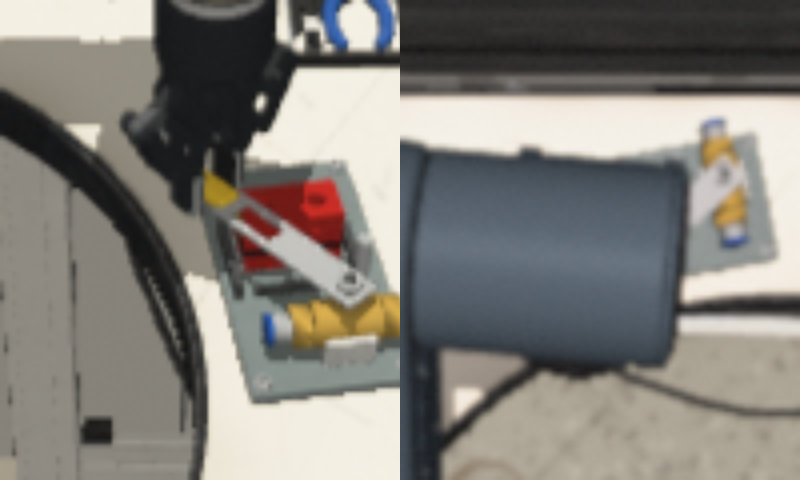

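The lever is about halfway round. The leading fingertip, at z≈0.047, met the corner of the lock body. I'll back off slightly, raise the tips above 54 mm, move further out along the grip and continue.

```bash
python3 - <<'E'
from h import *; from station import env; import cv2
env.movel(*grip_pose(.62,.047,.13),.08)
env.movel(*grip_pose(.62,.059,.136),.08)
for th in (.45,.3,.15,.04):
    h=env.movel(*grip_pose(th,.059,.136),.12,max_force=12); print(th,h,env.sense()['contact_force'].round(1))
    if h: break
else:
    h=env.movel(*grip_pose(-.1,.059,.136),.04,max_force=6);s=env.sense();print('end',h,s['ee_pos'],s['tool_rot'],s['contact_force'].round(1))
    env.gripper_to(.55);p=s['ee_pos'].copy();p[2]=.2;env.movel(p,None,.2)
    env.goto([.40,-.25,.24],[np.pi,0,.15])
print(env.sense()['t'])
ims=[env.get_image(n)["frame"][:,:,::-1] for n in("side","top")]
for n,i in zip(("side","top"),ims): cv2.imwrite(f"pics/{n}2.png",i)
def c(im,x,y,w=80,h=75,k=5): return cv2.resize(im[y:y+h,x:x+w],(w*k,h*k),interpolation=cv2.INTER_CUBIC)
cv2.imwrite("pics/m3.png",np.hstack([c(ims[0],310,215),c(ims[1],270,192)]))
E
```

```text
0.45 False [-0.   0.8 -0.7]
0.3 False [-0.6 -0.1 -0.3]
0.15 False [-0.7 -0.1 -0.1]
0.04 False [-0.4 -0.3 -0. ]
end True [0.5310504  0.1106397  0.05818027] [-3.13160860e+00 -4.65125601e-04  1.70141296e+00] [-1.  -0.2  0.2]
10.3917
```

View pics/m3.png

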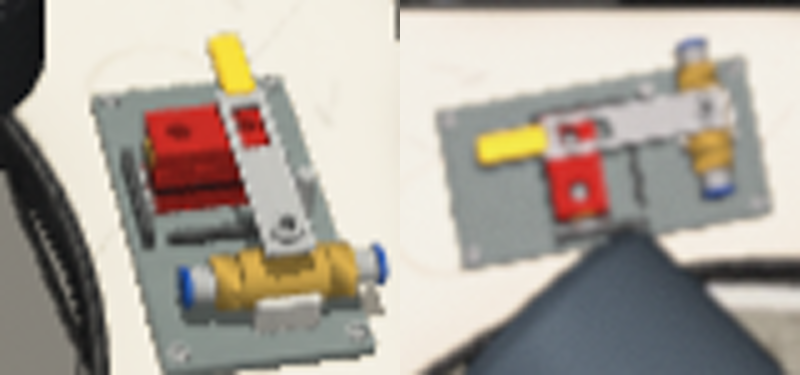

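```bash
python3 - <<'E'
from h import *
s=lambda x,y:(310+(x+.5)/5-.5,215+(y+.5)/5-.5); t=lambda x,y:(270+(x-399.5)/5-.5,192+(y+.5)/5-.5)
P={}
for n,a,b in [('grip',(231,64),(512,144)),('nut',(288,229),(707,107)),('bF',(179,131),(578,192)),('slotcen',(252,126),(582,130))]:
    P[n],e=tri(s(*a),t(*b)); print(n,P[n].round(4),round(e,2))
d=P['grip']-P['nut'];print(np.hypot(*d[:2]),np.arctan2(-d[0],d[1]))
for z in(.054,): # front bore from side with known height
    for c,p in(('s',s(179,131)),('t',t(578,192))):
        g=least_squares(lambda v:(proj(c,[*v,z])[0]-p),[.5,.05]);print(c,g.x.round(4))
E
```

```text
grip [0.5286 0.1007 0.0638] 0.26
nut [ 0.5527 -0.0245  0.0658] 0.28
bF [0.5001 0.0584 0.0534] 0.08
slotcen [0.5384 0.0558 0.0605] 0.32
0.12749746362021372 0.19046159152687564
s [0.5002 0.0578]
t [0.4998 0.0584]
```

```bash
python3 - <<'E'
from h import *; from station import env; import cv2
c=[.5078,-.3695];y=.15;o=[np.pi,0,y]
env.gripper_to(.6,20)
env.goto([*c,.15],o)
print('down',env.movel([*c,.069],o,.12,max_force=6))
b=env.sense()['contact_force']
env.gripper_to(0,20)
s=env.sense();print(s['finger_gap'],s['grasp_force'],(s['contact_force']-b).round(1),s['ft_torque'].round(2),s['ee_pos'],s['tool_rot'],s['t'])
for n in("side","top"): cv2.imwrite(f"pics/{n}3.png",env.get_image(n)["frame"][:,:,::-1])
E
```

```text
down False
0.10681888685935224 20.345994760282338 [1.3 0.4 2.5] [ 0.01  0.06 -0.04] [ 0.50812423 -0.36983883  0.06969365] [ 3.14059133e+00 -6.99162455e-04  1.50004097e-01] 12.7583
```

```bash
python3 - <<'E'
from h import *; from station import env; import cv2
o=[np.pi,0,.15];b=env.sense()['contact_force']
env.gripper_to(0,80)
s=env.sense();print(s['finger_gap'],s['grasp_force'],(s['contact_force']-b).round(1))
print(env.movel([.508,-.3695,.11],o,.06,max_force=15))
env.movel([.508,-.3695,.18],o,.15); print(env.sense()['contact_force'].round(2))
PSI=.175
env.movel([.45,-.18,.18],o,.25)
env.movel([.45,.0,.18],[np.pi,0,PSI],.25)
mid=[.5173,.0603]
env.movel([*mid,.18],None,.15)
print('d',env.movel([*mid,.126+.006],None,.08,max_force=5))
s=env.sense();print(s['finger_gap'],s['contact_force'].round(2),s['ft_torque'].round(2),s['ee_pos'],s['tool_rot'],s['t'])
ims=[env.get_image(n)["frame"][:,:,::-1] for n in("side","top")]
for n,i in zip(("side","top"),ims): cv2.imwrite(f"pics/{n}4.png",i)
cv2.imwrite("pics/m4.png",cv2.resize(ims[0][190:290,305:405],(600,600),interpolation=cv2.INTER_CUBIC))
P=np.array([[-.018,0,.076],[.018,0,.076],[0,0,.151]]);Rz=R.from_euler('z',PSI).as_matrix()
print(((proj('s',P@Rz.T+[*mid,0])-[305,190]+.5)*6-.5).round())
E
```

```text
0.09446231126103638 78.05845011491328 [-0.1  0.7  0.8]
False
[-0.69 -0.85 -1.25]
d False
0.08542314126108883 [ 0.13  0.21 -1.08] [-0.02  0.06 -0.02] [0.51751767 0.0601822  0.13215531] [ 3.14145534e+00 -3.98710731e-04  1.74860318e-01] 17.8333
[[246. 271.]
 [327. 263.]
 [296. 132.]]
```

View pics/m4.png

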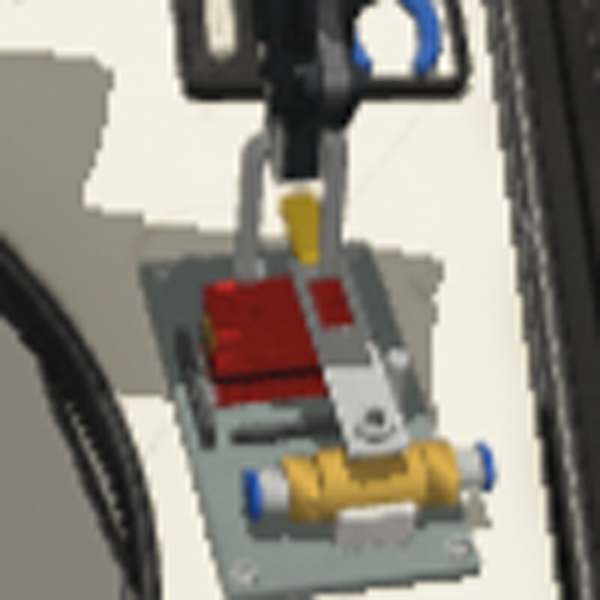

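Shackle is held above the lock; the leg ends sit at crop (250,268) and (333,262), about 5 crop px (≈2 mm) to the right of the prediction. I'll measure the offset numerically.

```bash
python3 - <<'E'
from h import *; import cv2
im=cv2.imread('pics/side4.png').astype(int)
for r in range(224,238,2): print(r,im[r,342:366].mean(1).astype(int))
Rz=R.from_euler('z',.175).as_matrix()
for x in(-.018,.018):
    print(proj('s',np.array([[x,0,h] for h in(.0,.015,.03)])@Rz.T+[.5175,.0602,.076]).round(1))
b=proj('s',[[.4975,.0571,.054],[.5150,.0602,.054],[.5350,.0634,.054]]);print(b)
im0=cv2.imread('pics/side2.png').astype(int)
for r in range(236,246): print(r,im0[r,338:364,2])
E
```

```text
224 [233 234 189 118 108 106 162 232 237 183 117 107 107 108 107 105  97 103
 109 106 178 230 236 236]
226 [236 237 182 117 109 106 155 229 235 223 128 102 108 108 107 107  94 104
 109 105 192 234 237 236]
228 [188 188 140 109 110 107 194 232 234 233 175 113 105 108 108 108 100 106
 110 104 229 236 236 236]
230 [140 141 109 106 111 105 118 139 140 140 138  96 100 108 109 109 101 107
 111 100 158 129 143 142]
232 [108 109 104 107 111 104  83  85  86  83  82  79  81 111 123 123 104 108
 108 102  99  98  96  84]
234 [ 81  80 112 112 112 122 141  95  80  81  80  99 108 111 114 112 102 107
 103 101 110  87  81  82]
236 [ 84  87  90  96  98  96 101  76  66  64  60  66 105 114  98  89  80  74
  73  76 105 108  87  82]
[[345.6 234.7]
 [345.8 230.4]
 [346.1 226. ]]
[[359.2 233.4]
 [359.6 229. ]
 [360.  224.6]]
[[344.35738757 240.95815067]
 [351.03159408 240.28212301]
 [358.63778789 239.60084298]]
236 [139 139 139 148 150 160 162 162 171 172 182 184 188 189 192 123 187 203
 152 130 128 113 112 109 187 196]
237 [132 176 181 187 187 190 191 190 194 195 200 202 203 203 202 127 175 196
 134 112 16
[... 210 characters left out ...]

 205 142 130 131 139 167 121 189]
240 [128 125 192 202 202 165 140 134 138 161 188 199 201 202 202 201 180 189
 200 135 124 124 116 171 121 195]
241 [128 100 190 202 202 149 119 116 119 128 181 200 201 202 201 201 201 164
 191 182 170 168 179 197 182 168]
242 [130 121 162 198 202 187 168 138 148 155 192 201 201 201 201 201 202 128
 188 205 200 199 205 205 203 131]
243 [121 149 148 194 201 202 198 187 189 192 201 202 201 201 201 201 201 179
 205 202 183 191 192 180 177 122]
244 [100 118 118 190 200 201 202 203 202 203 203 203 190 188 178 176 176 165
 167 192 176 168 183 176 198 178]
245 [100  94 128 165 184 177 175 176 167 165 155 156 147 141 134 135 136 129
 111 188 190 184 192 192 203 198]
```

Numeric profiles show the legs within 0.3 px of prediction and centred over both bores, so my eyeball offset was wrong. Lowering with a light feel.

```bash
python3 - <<'E'
from h import *; from station import env
def st(m): 
    s=env.sense();print(m,s['ee_pos'].round(4),s['contact_force'].round(1),s['ft_torque'].round(2),round(s['t'],1));return s
st('0')
h=env.movel([.5174,.0603,.1135],None,.05,max_force=4);st(h)
if not h:
    h=env.movel([.5174,.0603,.103],None,.02,max_force=4);st(h)
E
```

```text
0 [0.5178 0.0602 0.1326] [ 0.2 -0.4 -1.8] [-0.01  0.02 -0.02] 17.9
False [0.5172 0.0603 0.1131] [-0.  -0.6 -1.2] [ 0.04  0.02 -0.01] 18.4
True [0.5179 0.0603 0.1115] [-1.  -0.4  4.3] [-0.    0.07 -0.01] 18.7
```

```bash
cat > probe.py <<'E'
from h import *; from station import env
PS=.175; M=np.array([.5174,.0603]); ex=np.array([np.cos(PS),np.sin(PS)]); ey=np.array([-np.sin(PS),np.cos(PS)])
def probe(dx,dy,ps=PS):
    p=M+ex*dx/1000+ey*dy/1000; o=[np.pi,0,ps]
    h0=env.movel([*p,.1133],o,.05,max_force=6)
    h=env.movel([*p,.1065],o,.02,max_force=4); s=env.sense()
    print((dx,dy,ps),h0,h,s['ee_pos'].round(4),s['contact_force'].round(1),s['ft_torque'].round(2),round(s['t'],1)); return not h
E
python3 - <<'E'
from probe import *
for d in [(0,1.5),(0,-1.5),(0,3),(0,-3),(1.3,0),(-1.3,0),(1.3,2),(1.3,-2),(-1.3,2),(-1.3,-2)]:
    if probe(*d): break
E
```

```text
(0, 1.5, 0.175) False False [0.517  0.0619 0.1062] [ 0.3 -0.1 -1.1] [ 0.09 -0.    0.02] 19.5
```

```bash
python3 - <<'E'
from probe import *
def st(m): 
    s=env.sense();print(m,s['ee_pos'].round(4),s['contact_force'].round(1),s['ft_torque'].round(2),round(s['t'],1));return s
p=M+ey*.0015
h=env.movel([*p,.0975],None,.03,max_force=7);st(h)
if not h:
  for z in np.arange(.0955,.0855,-.001):
    h=env.movel([*p,z],None,.02,max_force=18);s=st((round(z,4),h))
    if h: break
E
```

```text
False [0.517  0.0619 0.0972] [ 0.   1.1 -1.7] [ 0.21 -0.02 -0.  ] 19.9
(np.float64(0.0955), False) [0.5174 0.0618 0.0959] [-0.4  0.5  1. ] [ 0.11 -0.02  0.01] 20.2
(np.float64(0.0945), False) [0.5175 0.0617 0.0951] [ 0.3 -0.2  4.5] [0.2  0.11 0.  ] 20.4
(np.float64(0.0935), False) [0.5177 0.0617 0.0944] [-1.3  0.5  5.9] [ 0.13  0.11 -0.01] 20.7
(np.float64(0.0925), False) [0.5179 0.0617 0.0938] [-1.9  0.8 10. ] [0.21 0.2  0.03] 20.9
(np.float64(0.0915), False) [0.5179 0.0617 0.0929] [-1.3  0.6 10.7] [0.14 0.25 0.05] 21.2
(np.float64(0.0905), False) [0.5178 0.0616 0.0916] [-1.2  0.7  6.7] [0.08 0.12 0.04] 21.4
(np.float64(0.0895), False) [0.5177 0.0616 0.0903] [-0.2  0.   5.4] [0.09 0.06 0.05] 21.7
(np.float64(0.0885), False) [0.5178 0.0616 0.0894] [-0.   0.3  6. ] [ 0.1   0.13 -0.01] 21.9
(np.float64(0.0875), False) [0.5177 0.0616 0.088 ] [0.6 0.6 5.3] [ 0.13 -0.    0.03] 22.2
(np.float64(0.0865), False) [0.5178 0.0616 0.0873] [-0.  -0.2  9.1] [ 0.02  0.12 -0.01] 22.4
```

```bash
python3 - <<'E'
from probe import *
def st(m): 
    s=env.sense();print(m,s['ee_pos'].round(4),s['contact_force'].round(1),s['ft_torque'].round(2),round(s['t'],1));return s
p=M+ey*.0015
for z in (.086,.0855,.085,.0845):
    h=env.movel([*p,z],None,.02,max_force=14);s=st((z,h))
    if h or s['contact_force'][2]>20: break
h=env.movel([*p,.088],None,.02);st('relax')
h=env.movel([*p,.092],None,.02,max_force=8);st(('pull',h))
E
```

```text
(0.086, False) [0.5178 0.0616 0.0869] [-0.7 -1.   9.6] [ 0.    0.12 -0.  ] 22.7
(0.0855, False) [0.5179 0.0616 0.0864] [-1.  -0.4  9.8] [0.02 0.13 0.  ] 22.9
(0.085, False) [0.5178 0.0616 0.0859] [-2.  -0.5  8.5] [0.02 0.11 0.  ] 23.2
(0.0845, False) [0.5179 0.0616 0.0855] [-1.2 -0.2  9.2] [0.03 0.12 0.03] 23.4
relax [0.5175 0.0617 0.0881] [0.8 1.  3.5] [ 0.08 -0.12  0.02] 23.8
('pull', True) [0.5172 0.0618 0.0885] [ 1.8 -1.  -2.9] [ 0.02 -0.29 -0.  ] 24.0
```

```bash
python3 - <<'E'
from probe import *; import cv2
p=env.sense()['ee_pos'].copy(); p[2]=.0878
env.movel(p,None,.02); print(env.sense()['contact_force'].round(1))
env.gripper_to(.5); s=env.sense();print(s['contact_force'].round(1),s['ee_pos'].round(4))
p[2]=.20; env.movel(p,None,.12,max_force=8)
env.goto([.40,-.25,.24],[np.pi,0,.15]); print(env.sense()['t'])
ims=[env.get_image(n)["frame"][:,:,::-1] for n in("side","top")]
def c(im,x,y,w=80,h=75,k=5): return cv2.resize(im[y:y+h,x:x+w],(w*k,h*k),interpolation=cv2.INTER_CUBIC)
cv2.imwrite("pics/m5.png",np.hstack([c(ims[0],310,200),c(ims[1],270,192)]))
cv2.imwrite("pics/side5.png",ims[0])
for zo in(.030,.038): print((((proj('s',[.5174,.0616,zo+.075])-[310,200]+.5)*5)-.5).round())
E
```

```text
[0.6 0.7 4.2]
[-0.4 -0.8 -0.5] [0.5169 0.0618 0.0876]
26.9917
[[217. 128.]]
[[218. 116.]]
```

View pics/m5.png

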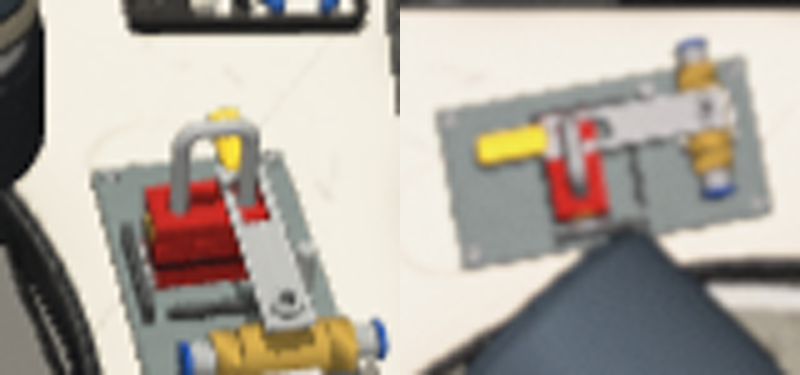

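The shackle stays down by itself: its crown bar is at crop (216,130), against 128 predicted when latched and 116 if ejected. The lever is at off with the leg through its slot, and the gripper is clear.

```bash
python3 -c "
from station import env
print(env.finish_job())"
```

```text
the job is handed in; nothing more can be done
None
```

The lever is at its off stop, the shackle is through the slot and latched in the lock body, the gripper is clear, and the job was handed in at about 27 s; on the way, a fingertip bumped the lock body's corner (12 N stop) without visibly moving it.

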